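# Seat the pen block on its parallels

## Robot

A 6-joint arm with a two-finger parallel gripper is mounted at the origin on the work surface. World frame = base frame: x ahead of the robot, y to its left, z up, the work surface at z = 0. Lengths are in m, angles in rad, forces in N, time in s.
With the tool pointing down it reaches from about 0.275 to 0.825 m from the base axis. Payload 5.2 kg.
Tool frame: the origin (TCP) lies where the fingers leave the gripper's body, on its centre line; the fingertips stand 84 mm ahead of it and the grasp point (between the pads) lies bot.hold_point_z ahead of it (bot.hold_point_z is the distance from the TCP to the grasp point, in m); x points along the fingers, z is the direction in which the jaws open and shut, and the axes are right-handed (so a half turn about x gives the same grasp; the last joint's range is limited). The gripper opens to 93 mm and grips with 3 to 60 N. Pads are 15 mm wide; open, the fingers measure 128 mm over their backs; the gripper's body (75 mm by 188 mm) begins 65 mm behind the grasp point.
Start: joints at [-0.203, 0.259, 1.535, -0, 1.348, -0.203], TCP at [0.55, 0, 0.303] pointing down, gripper open.
Joint ranges: [-3.14, 3.14], [-0.91, 2.08], [0.19, 2.58], [-1.22, 4.36], [0.22, 2.71], [-3.12, 3.12]. Speed limits (rad/s): [2.57, 2.57, 3.14, 3.14, 3.14, 3.14].

## Interface

Orientations are given as a unit quaternion [w, x, y, z].
In Python, from rig import bot, viewer gives the robot as it stands.
- The arm moves only by the tool arm_command, never from a script. Its argument "increments" is one flat list of numbers, 7 for each row, row after row: the finger opening in cm, from 0 to 9.3, then the shift along the tool's x, y, z in cm, then the turn, a rotation vector about the tool's x, y, z in degrees. In form: [grip, x, y, z, rx, ry, rz, grip, x, y, z, rx, ry, rz, ...]. A call has 1 to 20 rows; each row shifts and turns the commanded pose from where the row before left it, along the tool's axes as they then stand; what a row does not reach is not made up. A row lasts 1/12 s, in which the tool goes at most 41.7 mm and 7.16 degrees, less where a joint would pass 70% of its speed; a pose out of reach is approached as far as the arm can. A call is refused whole if a number of a shift passes 4.17 or a number of a turn 7.16, either way. A call with a gripper value outside its range is refused whole. The fingers move at their own pace and stop on an object; "newtons" is the grip in N (left out, the last holds). Time passes only in rows, so rows that do not move let the fingers close. It gives the time, the measured TCP pose, the force and the opening at its end, in the units of the state.
- bot.sense(): the state, without advancing time (a new reading comes with each control period).
- viewer.grab_frame(name): name is "scene" or "side" or "wrist"; returns (picture, depth): 400x640x3 uint8, blue, green, red; 400x640 float32, m along the optical axis (not along the pixel's ray), 0 where there is no reading.
- viewer.get_calibration(name): a dict with "vertical_fov" (degrees; the focal length in pixels is half the picture's height over the tangent of half this angle, whatever the lens; pixels are square), "cx", "cy" (the principal point, pixels), "D" ([k1, k2, p1, p2, k3] as OpenCV has them; the pictures are not rectified), "pose" (4x4, takes a point from camera to world coordinates). Camera axes: x right, y up, looking along -z (the intrinsics and any distortion apply to the point x, -y, -z); pixel columns grow to the right and rows downward; lengths in m; the calibration is good to about 2 mm. A picture is of the moment at which its call begins: read the wrist's pose just before it. get_calibration takes no time and is no camera call; for the wrist camera it gives the pose at the moment of the call.
- bot.sign_off(): hands the job in, once; it reports no verdict.
The state is a dict: "time_s": time; "qpos": joint angles; "joint_velocities": joint speeds; "tau": joint torques, N m; "ee_pos": TCP position; "orientation": TCP orientation; "ft_force": force on the tool from outside, world axes, zero at the start; "torque": the same for the moment, N m; "width": finger opening in m.
Only numpy, scipy, OpenCV 4.12 (cv2) and the standard library are available. Lean on these libraries where they do the work, as an engineer would, in place of code of your own. Each camera call takes 0.05 s, during which the arm holds its last target. There are 200 camera calls.

## Task

A wooden pen block is clamped in the small blue vise for drilling, but it is riding a few millimetres above the two loose metal bars (one steel, one brass) that should support it, and one bar has crept out at one side. First slide that bar back in along the vise until both bars stick out about equally at the two sides, then press or tap the block down, firmly but without bruising it, until it sits level and hard on both bars. Last, give one of the bars a gentle nudge on its end to feel that it no longer slides, and leave everything in place, the other kitchen things around undisturbed.

Things in the scene. Friction and masses are not known exactly. Their poses are not given: they have to be found in the camera images.
- vise: Blue drill vise bolted to the counter. Origin: centre of the clamped space, on the counter. x: across the jaws, from the moving jaw (cross handle on the -x side, out to -135 mm) to the fixed jaw; y: along the jaws; z up. Jaw faces at x -28 and 28 mm, tops at z 70 mm, 104 mm long. Between them a steel bed, y -50 to 50 mm. Bolt lugs, z up to 18 mm, reach y -75 and 75 mm.
- channel_front (a point): Centre of the floor of the bed's channel beside the moving jaw (vise x = -21 mm, z = 30 mm at the start). A channel is 14 mm wide, runs along the vise's y, between a jaw and a 6 mm high rib. A properly placed bar has its origin here (or at channel_back). The bed is carried by stiff springs: pressed through block and bars it sinks by a millimetre or two.
- channel_back (a point): The same for the other channel, beside the fixed jaw (vise x = +21 mm).
- pen_block: Wooden block, 55 (x) by 90 (y) by 36 mm (z), between the jaws. Origin: centre of its TOP face; axes as the vise's when level. The jaws let it only slide up/down and tilt about the vise's x, with dry friction, and it stays where left. It touches the bars with its top 86 mm above the counter; it starts with its origin 4 to 7 mm higher, tilted up to 0.04 rad.
- block_middle (a point): The middle of the block's top, where to press. The block sinks there under some 6 to 9 N until it meets the bars, levels on them, then the bed's springs make the force rise. When pressed to about 18 N it is hard on the bars and, let go, stays and pinches them; under about 14 N it pinches too little. Pressing near one end rocks the other end up. More than 28 N bruises it.
- bar_steel: Loose steel bar, 11 (x) by 130 (y, length) by 20 mm high, 0.2 kg, lying on the bed in one of the two channels. Origin: centre of its underside. Properly placed its ends stick out 15 mm beyond the bed at each side. It starts there within 3 mm, or crept 16 to 28 mm towards the vise's +y. Free, it slides at 1 to 2 N; pinched, it resists several N (never push it with more than 28 N).
- bar_brass: Loose brass bar, same size, weight and behaviour as the steel one, in the other channel. Exactly one of the two bars has crept out.
- lunch_tin: Bystander: stainless lunch tin with clip lid, 104 x 154 x 54 mm. Origin: centre of its underside.
- jar: Bystander: glass storage jar with steel cap, 80 mm across, 115 mm tall, standing on a blue 150 mm trivet, 7 mm thick. Origin: centre of its underside.
- tablet_stand: Bystander: black plastic tablet stand, 120 x 110 mm, 125 mm tall. Origin: centre of its underside.
Not all that is in view belongs to the job. Of the things like the vise, leave any that is orange; of the rest the smaller one is meant.

How it is judged:
On the way, in this order (a step that is already met when the one before it is completed fails the run):
1. both bars stick out about equally at the two sides (each centred within 8 mm along the vise) (y of bar_steel in the frame of vise between -0.008 and 0.008 m and y of bar_brass in the frame of vise between -0.008 and 0.008 m), for 0.2 s.
2. the block sits level and bears on both bars (contact force between pen_block and bar_steel above 2.5 N and contact force between pen_block and bar_brass above 2.5 N and angle between pen_block's own z axis and vertical below 0.015 rad and y of bar_steel in the frame of vise between -0.01 and 0.01 m and y of bar_brass in the frame of vise between -0.01 and 0.01 m), for 0.3 s.
3. a bar is nudged with more than 1 N while the block pinches both (contact force between pen_block and bar_steel above 2.5 N and contact force between pen_block and bar_brass above 2.5 N and angle between pen_block's own z axis and vertical below 0.015 rad and (contact force between the fingers and bar_steel above 1 N or contact force between the fingers and bar_brass above 1 N)), for 0.02 s.
At the end, for the whole second after the job is handed in: The block is level within 0.015 rad and bears on each bar with more than 2.5 N, so that neither slides; each bar is centred along the vise within 10 mm, at rest; block and bars are let go (all of step 2 and linear speed of each of bar_steel, bar_brass below 0.01 m/s and contact force between the fingers and bar_steel below 0.1 N and contact force between the fingers and bar_brass below 0.1 N and contact force between the fingers and pen_block below 0.1 N); the robot touches nothing.
It fails at once if the block is pushed harder than 28 N (contact force between the fingers and pen_block above 28 N).
It fails at once if a bar is pushed harder than 28 N (contact force between the fingers and bar_steel above 28 N or contact force between the fingers and bar_brass above 28 N).
It fails at once if the lunch tin, jar or tablet stand is moved by more than 15 mm (distance of any of lunch_tin, jar, tablet_stand from where it was at the start of the episode above 0.015 m).
It also fails if it takes over 67 s, if anything falls off the work surface, if the arm or the gripper's body presses on something with over 40 N, if the wrist force passes 120 N, or if a joint passes its speed limit or range.

## Working session

There is one attempt and no reset: what is moved stays moved. The work goes in short steps, Python scripts to look and compute and a tool call to move; the robot and the scene stay as the last step left them, time stands still between calls to the robot, and variables do not carry over. Pictures are saved under pics/ and viewed, about 8 in all and at most 12, crops included, and the job is handed in when it is done.

Besides the shell and the picture viewer there is one more tool, called after "Emit:" as name(argument=value, ...) on one line, values as JSON. arm_command: Moves the arm, as the interface text tells. Its arguments: {"type":"object","properties":{"increments":{"type":"array"},"newtons":{"type":"number"}},"required":["increments"]}

```bash
ls; mkdir -p pics; cat > h.py <<'E'
import numpy as np,cv2
from rig import bot,viewer
def K(c):
    f=200/np.tan(np.radians(c["vertical_fov"])/2)
    return np.array([[f,0,c["cx"]],[0,f,c["cy"]],[0,0,1.]]),np.array(c["D"],float)
def pt(c,u,v,d=None,z=None):
    k,D=K(c);P=np.array(c["pose"])
    n=cv2.undistortPoints(np.array([[[u,v]]],float),k,D)[0,0]
    r=P[:3,:3]@np.array([n[0],-n[1],-1.])
    if z is not None: d=(z-P[2,3])/r[2]
    return P[:3,3]+r*d
def cloud(c,dep):
    k,D=K(c);P=np.array(c["pose"]);h,w=dep.shape
    g=np.stack(np.meshgrid(np.arange(w),np.arange(h)),-1).reshape(-1,1,2).astype(float)
    n=cv2.undistortPoints(g,k,D).reshape(h,w,2)
    r=np.stack([n[...,0],-n[...,1],-np.ones((h,w))],-1)@P[:3,:3].T
    return P[:3,3]+r*dep[...,None]
E
python3 - <<'E'
from h import *
for n in("scene","side","wrist"):
    c=viewer.get_calibration(n);p,d=viewer.grab_frame(n)
    np.savez(f"{n}0.npz",p=p,d=d);np.save(f"{n}0c.npy",c,allow_pickle=True)
    cv2.imwrite(f"pics/{n}0.png",p);print(n,np.round(c["pose"],3).tolist(),c["vertical_fov"])
s=bot.sense();print(s,bot.hold_point_z)
E
```

```text
pics
scene [[-0.134, -0.591, 0.795, 1.399], [0.991, -0.063, 0.12, 0.168], [-0.021, 0.804, 0.594, 0.686], [0.0, 0.0, 0.0, 1.0]] 50.96227435352892
side [[-0.982, 0.136, -0.132, 0.375], [-0.189, -0.71, 0.678, 0.936], [-0.001, 0.69, 0.723, 1.05], [0.0, 0.0, 0.0, 1.0]] 42.43710312931311
wrist [[1.0, -0.0, 0.001, 0.549], [-0.0, 0.969, 0.246, 0.07], [-0.001, -0.246, 0.969, 0.385], [0.0, 0.0, 0.0, 1.0]] 65.9863715618925
{'time_s': 0.15, 'qpos': array([-2.02826830e-01,  2.59215636e-01,  1.53578073e+00, -8.40545768e-06,
        1.34797503e+00, -2.02748583e-01]), 'joint_velocities': array([-0.00080981, -0.00173311, -0.00516928,  0.00056328,  0.00014327,
       -0.00145367]), 'tau': array([ 1.84710952e-03, -4.37643743e+01, -2.84233278e+01,  7.19930883e-02,
        3.80130450e-02, -3.72983607e-06]), 'ee_pos': array([5.49726926e-01, 6.25132939e-05, 3.02107487e-01]), 'orientation': array([7.06628557e-01, 1.22342029e-04, 7.07584668e-01, 6.83308919e-05]), 'ft_force': array([-0.13222651, -0.49782056, -0.12858807]), 'torque': array([ 0.01251939, -0.02073366,  0.02277014]), 'width': 0.09297971513680736} 0.0653
```

View pics/scene0.png

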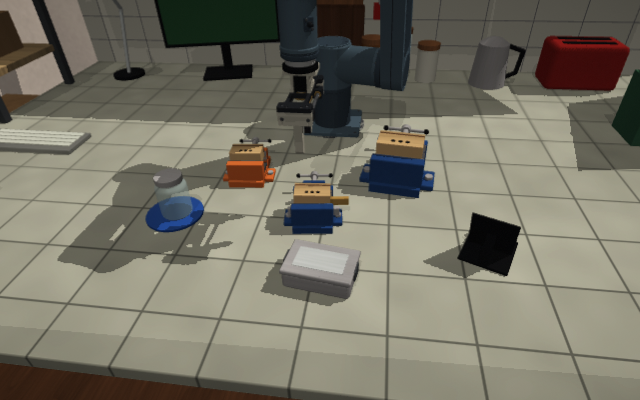

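View pics/side0.png

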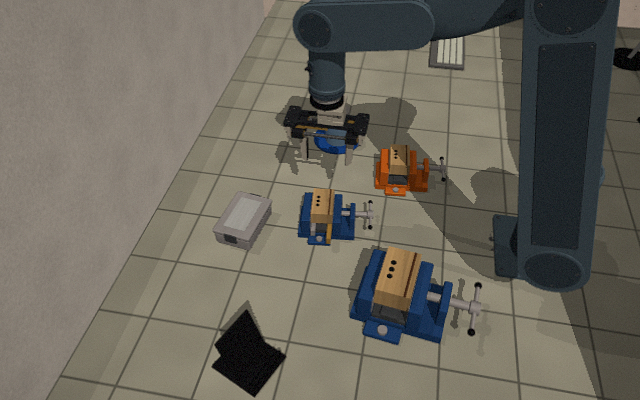

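Small blue vise at scene (313,208) and side (325,215). The brass bar sticks out on the world +y side, at scene (340,200) and side (331,228). The lunch tin is beyond the vise. I'll measure the vise from depth.

```bash
python3 - <<'E'
from h import *
for n,box in(("scene",(270,160,90,80)),("side",(285,175,100,80))):
    a=np.load(f"{n}0.npz");c=np.load(f"{n}0c.npy",allow_pickle=True).item()
    X=cloud(c,a["d"]);x,y,w,h=box
    np.save(f"{n}X.npy",X)
    hsv=cv2.cvtColor(a["p"],cv2.COLOR_BGR2HSV)
    m=np.zeros(a["d"].shape,bool);m[y:y+h,x:x+w]=1
    wood=m&(hsv[...,0]<25)&(hsv[...,1]>60)&(X[...,2]>.075)&(X[...,2]<.11)
    P=X[wood];r=cv2.minAreaRect(P[:,:2].astype(np.float32)*1000)
    print(n,"wood",len(P),P.mean(0).round(4),np.percentile(P[:,2],[5,50,95]).round(4),r)
    A=np.c_[P[:,:2]-P[:,:2].mean(0),np.ones(len(P))];print(np.linalg.lstsq(A,P[:,2],rcond=None)[0])
    blue=m&(hsv[...,0]>100)&(hsv[...,0]<130)&(hsv[...,1]>100)&(X[...,2]>.06)&(X[...,2]<.08)
    B=X[blue];print("blue",len(B),cv2.minAreaRect(B[:,:2].astype(np.float32)*1000))
    bar=m&(hsv[...,0]<30)&(hsv[...,1]>60)&(X[...,2]>.04)&(X[...,2]<.056)
    Q=X[bar];print("bar",len(Q),Q.min(0).round(3),Q.max(0).round(3),np.median(Q,0).round(3))
    crop=a["p"][y:y+h,x:x+w];cv2.imwrite(f"pics/{n}crop.png",cv2.resize(crop,None,fx=6,fy=6,interpolation=cv2.INTER_CUBIC))
E
python3 -c "
import cv2,numpy as np
a=[cv2.imread(f'pics/{n}crop.png') for n in('scene','side')]
a=[cv2.resize(i,(400,int(i.shape[0]*400/i.shape[1]))) for i in a]
h=max(i.shape[0] for i in a)
a=[cv2.copyMakeBorder(i,0,h-i.shape[0],0,0,0) for i in a]
cv2.imwrite('pics/crops.png',np.hstack(a))"
```

```text
scene wood 632 [0.5647 0.0135 0.0882] [0.0779 0.0898 0.0925] ((557.914306640625, 12.016265869140625), (59.46955871582031, 88.91621398925781), 7.284971237182617)
[-0.12410896 -0.0361376   0.08817044]
blue 367 ((545.099609375, 11.989738464355469), (136.35023498535156, 100.31565856933594), 6.718205451965332)
bar 106 [0.519 0.055 0.04 ] [0.538 0.102 0.054] [0.531 0.077 0.047]
side wood 621 [0.5543 0.0225 0.091 ] [0.0808 0.0919 0.0956] ((555.2594604492188, 16.46902084350586), (54.972511291503906, 97.98951721191406), 6.586534023284912)
[ 0.01918068 -0.07368608  0.09096935]
blue 539 ((540.1441650390625, 15.610069274902344), (137.23609924316406, 108.75521087646484), 6.910236358642578)
bar 109 [ 0.41  -0.154  0.04 ] [0.576 0.108 0.056] [0.525 0.071 0.051]
```

View pics/crops.png

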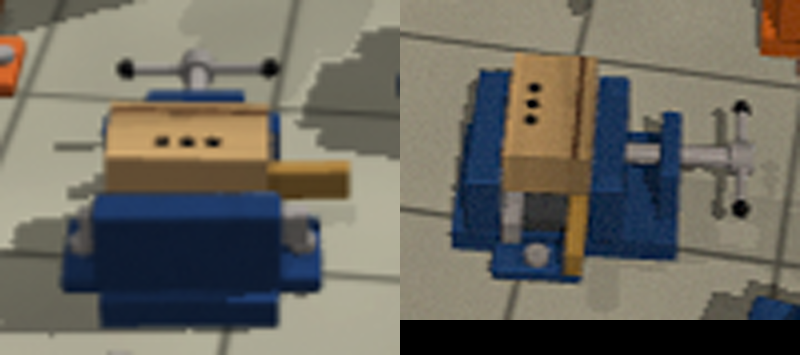

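View pics/wrist0.png

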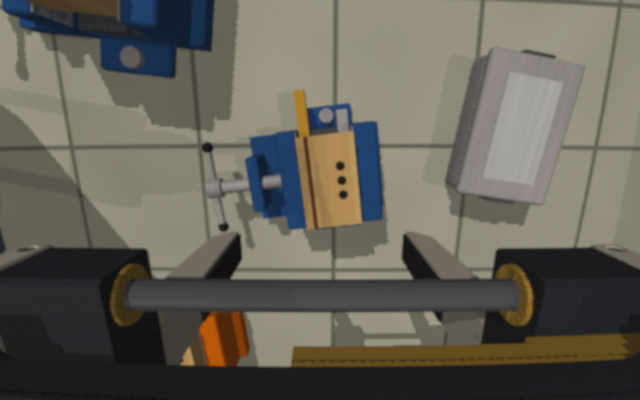

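Brass crept (in the channel at -x), steel is about in place. The vise is yawed roughly 6.8°. I'll refine with the wrist depth and check clearance to the neighbours.

```bash
python3 - <<'E'
from h import *
a=np.load("wrist0.npz");c=np.load("wrist0c.npy",allow_pickle=True).item();X=cloud(c,a["d"])
hsv=cv2.cvtColor(a["p"],cv2.COLOR_BGR2HSV)
m=np.zeros(a["d"].shape,bool);m[80:235,240:390]=1
W=m&(hsv[...,0]<25)&(hsv[...,1]>60)&(X[...,2]>.083)&(X[...,2]<.11)
P=X[W];r=cv2.minAreaRect(P[:,:2].astype(np.float32)*1000);print("wood",len(P),r,P[:,2].mean())
B=X[m&(hsv[...,0]>100)&(hsv[...,0]<130)&(hsv[...,1]>100)&(X[...,2]>.064)&(X[...,2]<.076)]
rb=cv2.minAreaRect(B[:,:2].astype(np.float32)*1000);print("blue",len(B),rb)
# jaw tops in vise-ish axes
t=np.radians(6.8);ex=np.array([np.cos(t),np.sin(t)]);ey=np.array([-ex[1],ex[0]])
C=np.array(r[0])/1000
def loc(Q):return np.c_[(Q[:,:2]-C)@ex,(Q[:,:2]-C)@ey,Q[:,2]]*1000
b=loc(B);print("jaw y",np.percentile(b[:,1],[1,99]),"x hist",np.histogram(b[:,0],np.arange(-80,61,5)))
A=np.c_[loc(P)[:,1],np.ones(len(P))];print("tilt",np.linalg.lstsq(A,loc(P)[:,2],rcond=None)[0])
S=m&(X[...,2]>.043)&(X[...,2]<.057);q=loc(X[S])
for lo,hi in((-32,-10),(10,32)):
    s=q[(q[:,0]>lo)&(q[:,0]<hi)&(q[:,1]>40)];print("bar",len(s),np.percentile(s,[2,50,98],axis=0).round(1).tolist())
for u,v in((294,91),(304,91),(299,91),(337,110),(348,110)):
    print(u,v,(loc(pt(c,u,v,z=.05)[None])).round(1))
H=X[140:235,200:240];print("handle z",np.percentile(H[...,2],[95,100]))
for n in("scene","side"):
    Y=np.load(n+"X.npy");k=(Y[...,0]>.42)&(Y[...,0]<.64)&(Y[...,1]>-.12)&(Y[...,1]<.25)&(Y[...,2]>.1)&(Y[...,2]<.2);
    print(n,"tall",k.sum(),Y[k][:, :].min(0) if k.any() else "",Y[k].max(0) if k.any() else "")
    k=(Y[...,0]>.3)&(Y[...,0]<.45)&(Y[...,1]>.12)&(Y[...,1]<.5)&(Y[...,2]>.05)&(Y[...,2]<.2);print("big",Y[k].min(0),Y[k].max(0))
E
```

```text
wood 5205 ((556.1619262695312, 16.84337615966797), (55.12161636352539, 90.31622314453125), 6.703591346740723) 0.09190964494042583
blue 3780 ((541.0709228515625, 16.113826751708984), (136.44908142089844, 101.52352142333984), 6.5050177574157715)
jaw y [-48.24669667  50.658762  ] x hist (array([  6,   1,   0,   0,   0,   1, 400, 465, 462, 396,   1,   0,   0,
         0,   0,   0,   0,   0,   0,   0,   0,   1, 383, 476, 476, 471,
       233,   0]), array([-80, -75, -70, -65, -60, -55, -50, -45, -40, -35, -30, -25, -20,
       -15, -10,  -5,   0,   5,  10,  15,  20,  25,  30,  35,  40,  45,
        50,  55,  60]))
tilt [-3.00463069e-02  9.19587433e+01]
bar 526 [[-26.4, 45.1, 47.9], [-20.8, 68.4, 50.4], [-15.5, 91.4, 51.9]]
bar 263 [[15.6, 44.5, 45.4], [21.3, 55.5, 50.6], [28.2, 67.0, 52.5]]
294 91 [[-25.1  91.2  50. ]]
304 91 [[-14.8  89.9  50. ]]
299 91 [[-20.   90.6  50. ]]
337 110 [[16.9 67.1 50. ]]
348 110 [[28.3 65.7 50. ]]
handle z [0.0603439 0.3845457]
scene tall 0  
big [0.30031787 0.14917289 0.05002506] [0.42820746 0.30792634 0.13271268]
side tall 0  
big [0.30004781 0.15232525 0.05001058] [0.42434399 0.31369109 0.13718272]
```

Emit:
arm_command(increments=[0, 0, 3.26, -0.7, 0, 0, 0, 0, 0, 3.26, -0.7, 0, 0, 0, 0, 0, 3.26, -0.7, 0, 0, 0, 0, 0, 3.26, -0.7, 0, 0, 0, 0, 0, 0, 0, 6.94, 0, 0, 0, 0, 0, 0, 6.94, 0, 0, 0, 0, 0, 0, 6.94, 0, 0, 0, 0, 0, 0, 6.94, 0, 0, 0, 0, 0, 0, 6.94, 0, 0, 0, 0, 0, 0, 6.94, 0, 0, 0, 0, 0, 0, 6.94, 0, 0, 0, 0, 0, 0, 6.94, 0, 0, 0, 0, 0, 0, 6.94, 0, 0, 0, 0, 0, 0, 6.94, 0, 0, 0, 0, 0, 0, 6.94, 0, 0, 0, 0, 0, 0, 6.94, 0, 0, 0, 0, 0, 0, 0, 0, 0, 0, 0, 0, 0, 0, 0, 0], newtons=30)

```text
time_s: 1.65
ee_pos: [0.5219, 0.1304, 0.3025]
orientation: [0.529, 0.469, 0.529, -0.469]
ft_force: [-0.7, 0.2, 1.1]
width: 0.0006
```

```bash
cat > st.py <<'E'
from h import *
from scipy.spatial.transform import Rotation as R
s=bot.sense();t=np.radians(6.7);ex=np.array([np.cos(t),np.sin(t)]);ey=np.array([-ex[1],ex[0]])
p=s["ee_pos"];d=p[:2]-[.5562,.0168]
Rm=R.from_quat(np.roll(s["orientation"],-1)).as_matrix()
f=s["ft_force"]
print("t",s["time_s"],"vise xy mm",(d@ex*1e3).round(1),(d@ey*1e3).round(1),"tip z",(p[2]*1e3-84).round(1),"F vx,vy,z",(f[:2]@ex).round(2),(f[:2]@ey).round(2),f[2].round(2),"w",s["width"])
print("tool z yaw",np.degrees(np.arctan2(Rm[1,2],Rm[0,2])).round(1),"down",Rm[:,0].round(3))
E
python3 st.py
```

```text
t 1.65 vise xy mm -20.8 116.8 tip z 218.5 F vx,vy,z -0.65 0.26 1.12 w 0.0006284631071795579
tool z yaw -83.1 down [-0.001 -0.    -1.   ]
```

Emit:
arm_command(increments=[0, 3, 0, 0, 0, 0, 0, 0, 3, 0, 0, 0, 0, 0, 0, 3, 0, 0, 0, 0, 0, 0, 3, 0, 0, 0, 0, 0, 0, 3, 0, 0, 0, 0, 0, 0, 2, 0, 0, 0, 0, 0, 0, 1.1, 0, 0, 0, 0, 0, 0, 0, 0, 0, 0, 0, 0, 0, 0, 0, 0, 0, 0, 0])

```text
time_s: 2.4
ee_pos: [0.5222, 0.1304, 0.1219]
orientation: [0.529, 0.469, 0.529, -0.47]
ft_force: [-1.3, -0.5, 0.3]
width: 0.0004
```

```bash
python3 st.py; python3 - <<'E'
from h import *
p,d=viewer.grab_frame("side");a=cv2.resize(p[150:270,260:420],(640,480),interpolation=2);cv2.imwrite("pics/s1.png",a)
E
```

```text
t 2.4 vise xy mm -20.5 116.8 tip z 37.9 F vx,vy,z -1.35 -0.33 0.32 w 0.0004185218433454049
tool z yaw -83.2 down [-0.  0. -1.]
```

View pics/s1.png

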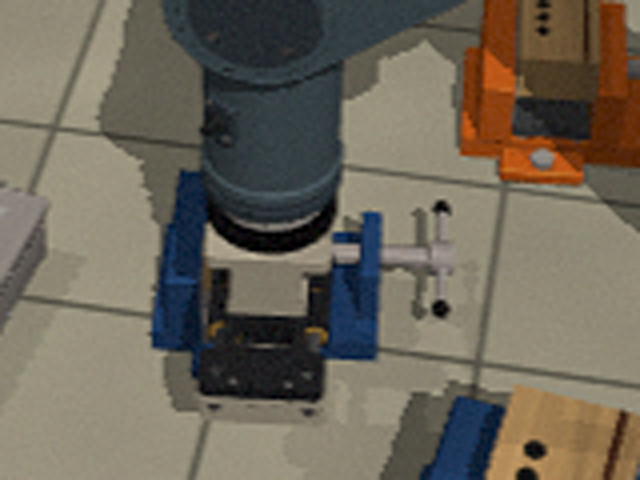

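The side view shows only the gripper body above the bar end; the fingers are hidden. Nothing is touched, so I'll push and find contact by force.

Emit:
arm_command(increments=[0, 0, 0, 0.3, 0, 0, 0, 0, 0, 0, 0.3, 0, 0, 0])

```text
time_s: 2.62
ee_pos: [0.5237, 0.1244, 0.1233]
orientation: [0.529, 0.47, 0.528, -0.469]
ft_force: [0.8, 0.6, -0.1]
width: 0.0004
```

Emit:
arm_command(increments=[0, 0, 0, 0.3, 0, 0, 0])

```text
time_s: 2.7
ee_pos: [0.5238, 0.1212, 0.123]
orientation: [0.529, 0.47, 0.528, -0.469]
ft_force: [-0.5, 0.0, 1.3]
width: 0.0004
```

Emit:
arm_command(increments=[0, 0, 0, 0.3, 0, 0, 0])

```text
time_s: 2.78
ee_pos: [0.5239, 0.1181, 0.1226]
orientation: [0.529, 0.47, 0.528, -0.469]
ft_force: [-0.2, 1.9, 1.1]
width: 0.0005
```

Emit:
arm_command(increments=[0, 0, 0, 0.3, 0, 0, 0])

```text
time_s: 2.87
ee_pos: [0.5241, 0.1154, 0.1224]
orientation: [0.529, 0.47, 0.528, -0.47]
ft_force: [-0.6, 2.4, 2.3]
width: 0.0006
```

Emit:
arm_command(increments=[0, 0, 0, 0.3, 0, 0, 0])

```text
time_s: 2.95
ee_pos: [0.5243, 0.1124, 0.1222]
orientation: [0.528, 0.47, 0.528, -0.47]
ft_force: [-0.1, 2.5, 2.1]
width: 0.0002
```

Emit:
arm_command(increments=[0, 0, 0, 0.3, 0, 0, 0])

```text
time_s: 3.03
ee_pos: [0.5246, 0.1094, 0.122]
orientation: [0.528, 0.47, 0.528, -0.47]
ft_force: [-0.9, 1.8, 0.9]
width: 0.0006
```

Emit:
arm_command(increments=[0, 0, 0, 0.3, 0, 0, 0])

```text
time_s: 3.12
ee_pos: [0.5249, 0.1064, 0.1219]
orientation: [0.528, 0.47, 0.528, -0.47]
ft_force: [-1.1, 1.5, 2.1]
width: 0.0006
```

```bash
python3 st.py
```

```text
t 3.1167 vise xy mm -20.7 92.6 tip z 37.9 F vx,vy,z -0.89 1.59 2.1 w 0.0006143138411381383
tool z yaw -83.3 down [ 0.  0. -1.]
```

Contact at TCP vise y≈105, so the finger face is about 14 mm ahead and 13 mm remain.

Emit:
arm_command(increments=[0, 0, 0, 0.3, 0, 0, 0, 0, 0, 0, 0.3, 0, 0, 0, 0, 0, 0, 0.3, 0, 0, 0, 0, 0, 0, 0.2, 0, 0, 0, 0, 0, 0, 0.2, 0, 0, 0, 0, 0, 0, 0, 0, 0, 0])

```text
time_s: 3.62
ee_pos: [0.5264, 0.0932, 0.1217]
orientation: [0.528, 0.47, 0.528, -0.47]
ft_force: [0.7, 0.6, -0.5]
width: 0.0002
```

```bash
python3 st.py
```

```text
t 3.6167 vise xy mm -20.7 79.3 tip z 37.7 F vx,vy,z 0.72 0.54 -0.54 w 0.00022539463193200446
tool z yaw -83.3 down [-0. -0. -1.]
```

Emit:
arm_command(increments=[0, 0, 0, -1, 0, 0, 0, 0, 0, 0, -1, 0, 0, 0, 0, -3, 0, 0, 0, 0, 0, 0, -4, 0, 0, 0, 0, 0, 0, -4, 0, 0, 0, 0, 0, 0, -4, 0, 0, 0, 0, 0, 0, -3, 0, 0, 0, 0, 0, 0, 0, 0, 0, 0, 0, 0, 0, 0, 0, 0, 0, 0, 0])

```text
time_s: 4.37
ee_pos: [0.5245, 0.1145, 0.3038]
orientation: [0.53, 0.471, 0.527, -0.468]
ft_force: [-0.9, -0.2, -0.2]
width: 0.0006
```

```bash
cat > look.py <<'E'
import sys
from h import *
from st import ex,ey
C=np.array([.5562,.0168])
c=viewer.get_calibration("wrist");p,d=viewer.grab_frame("wrist");cv2.imwrite(f"pics/{sys.argv[1]}.png",p);X=cloud(c,d)
np.savez(sys.argv[1],X=X,p=p)
q=np.dstack([(X[...,:2]-C)@ex,(X[...,:2]-C)@ey,X[...,2]])*1000
for n,lo,hi in(("brass",-26,-16),("steel",16,26)):
  for sg in(1,-1):
    s=q[(q[...,0]>lo)&(q[...,0]<hi)&(q[...,1]*sg>48)&(q[...,1]*sg<100)&(abs(q[...,2]-49)<5)]
    if len(s)>5:print(n,sg,len(s),np.percentile(s[:,1]*sg,98).round(1),np.median(s[:,2]).round(1))
s=q[(abs(q[...,0])<25)&(abs(q[...,1])<43)&(abs(q[...,2]-90)<9)]
if len(s)>50:print("block",len(s),np.linalg.lstsq(np.c_[s[:,:2],np.ones(len(s))],s[:,2],rcond=None)[0])
E
python3 look.py w1
```

```text
t 4.3667 vise xy mm -20.0 100.8 tip z 219.8 F vx,vy,z -0.92 -0.11 -0.17 w 0.0006399451120955156
tool z yaw -83.2 down [ 0.005  0.    -1.   ]
brass 1 161 66.4 50.5
steel 1 185 67.5 50.7
block 4504 [ 1.60703489e-04 -2.95454658e-02  9.19429532e+01]
```

View pics/w1.png

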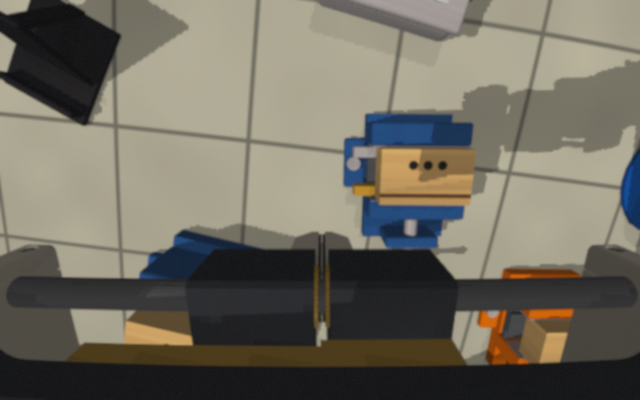

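Both bars now protrude equally: brass end at 66.4 mm, steel end at 67.5 mm at image (363,189) and (365,152). I'll go over the block's middle.

Emit:
arm_command(increments=[0, 0, 0.4, 2, 0, 0, 0, 0, 0, 0.4, 2, 0, 0, 0, 0, 0, 0.4, 2, 0, 0, 0, 0, 0, 0.4, 2, 0, 0, 0, 0, 0, 0.4, 2.08, 0, 0, 0, 0, 4, 0, 0, 0, 0, 0, 0, 4, 0, 0, 0, 0, 0, 0, 2.5, 0, 0, 0, 0, 0, 0, 1, 0, 0, 0, 0, 0, 0, 0, 0, 0, 0, 0, 0, 0, 0, 0, 0, 0, 0, 0])

```text
time_s: 5.33
ee_pos: [0.5555, 0.0161, 0.1862]
orientation: [0.528, 0.469, 0.529, -0.47]
ft_force: [0.1, -0.7, 0.2]
width: 0.0002
```

```bash
python3 st.py
```

```text
t 5.3333 vise xy mm -0.8 -0.6 tip z 102.2 F vx,vy,z -0.03 -0.72 0.23 w 0.00023910950011093996
tool z yaw -83.3 down [-0.002  0.    -1.   ]
```

Emit:
arm_command(increments=[0, 0.2, 0, 0, 0, 0, 0, 0, 0.2, 0, 0, 0, 0, 0, 0, 0.2, 0, 0, 0, 0, 0, 0, 0.1, 0, 0, 0, 0, 0, 0, 0.1, 0, 0, 0, 0, 0, 0, 0, 0, 0, 0, 0, 0])

```text
time_s: 5.83
ee_pos: [0.5557, 0.0158, 0.1789]
orientation: [0.529, 0.47, 0.528, -0.47]
ft_force: [0.4, 0.3, -0.3]
width: 0.0005
```

Emit:
arm_command(increments=[0, 0.15, 0, 0, 0, 0, 0, 0, 0, 0, 0, 0, 0, 0])

```text
time_s: 6.0
ee_pos: [0.5556, 0.0158, 0.1771]
orientation: [0.528, 0.47, 0.528, -0.47]
ft_force: [-0.1, 0.3, 0.1]
width: 0.0006
```

Emit:
arm_command(increments=[0, 0.15, 0, 0, 0, 0, 0, 0, 0, 0, 0, 0, 0, 0])

```text
time_s: 6.17
ee_pos: [0.5558, 0.0157, 0.1758]
orientation: [0.529, 0.47, 0.528, -0.47]
ft_force: [0.3, 0.1, 0.4]
width: 0.0006
```

Emit:
arm_command(increments=[0, 0.15, 0, 0, 0, 0, 0, 0, 0, 0, 0, 0, 0, 0])

```text
time_s: 6.33
ee_pos: [0.5558, 0.0157, 0.1746]
orientation: [0.529, 0.47, 0.528, -0.47]
ft_force: [-0.2, -0.1, 3.1]
width: 0.0008
```

Emit:
arm_command(increments=[0, 0.1, 0, 0, 0, 0, 0, 0, 0, 0, 0, 0, 0, 0])

```text
time_s: 6.5
ee_pos: [0.5558, 0.0157, 0.1738]
orientation: [0.529, 0.47, 0.528, -0.47]
ft_force: [-0.9, 0.1, 4.8]
width: 0.0006
```

Emit:
arm_command(increments=[0, 0.1, 0, 0, 0, 0, 0, 0, 0, 0, 0, 0, 0, 0])

```text
time_s: 6.67
ee_pos: [0.5558, 0.0157, 0.1728]
orientation: [0.529, 0.47, 0.528, -0.47]
ft_force: [-1.5, -1.0, 5.0]
width: 0.0004
```

Emit:
arm_command(increments=[0, 0.1, 0, 0, 0, 0, 0, 0, 0, 0, 0, 0, 0, 0])

```text
time_s: 6.83
ee_pos: [0.5558, 0.0157, 0.1719]
orientation: [0.529, 0.47, 0.528, -0.47]
ft_force: [-0.8, 0.5, 4.7]
width: 0.0003
```

Emit:
arm_command(increments=[0, 0.1, 0, 0, 0, 0, 0, 0, 0, 0, 0, 0, 0, 0])

```text
time_s: 7.0
ee_pos: [0.5558, 0.0158, 0.171]
orientation: [0.529, 0.47, 0.528, -0.47]
ft_force: [-2.0, 0.3, 6.7]
width: 0.0007
```

Emit:
arm_command(increments=[0, 0.1, 0, 0, 0, 0, 0, 0, 0, 0, 0, 0, 0, 0])

```text
time_s: 7.17
ee_pos: [0.5558, 0.0157, 0.1702]
orientation: [0.529, 0.47, 0.528, -0.47]
ft_force: [-2.0, -0.8, 7.5]
width: 0.0005
```

Emit:
arm_command(increments=[0, 0.05, 0, 0, 0, 0, 0, 0, 0, 0, 0, 0, 0, 0])

```text
time_s: 7.33
ee_pos: [0.5558, 0.0157, 0.1699]
orientation: [0.529, 0.47, 0.528, -0.47]
ft_force: [-3.2, -0.2, 9.7]
width: 0.0006
```

Emit:
arm_command(increments=[0, 0.05, 0, 0, 0, 0, 0, 0, 0, 0, 0, 0, 0, 0])

```text
time_s: 7.5
ee_pos: [0.5558, 0.0157, 0.1697]
orientation: [0.529, 0.47, 0.528, -0.47]
ft_force: [-3.5, -0.3, 11.8]
width: 0.0003
```

Emit:
arm_command(increments=[0, 0.05, 0, 0, 0, 0, 0, 0, 0, 0, 0, 0, 0, 0])

```text
time_s: 7.67
ee_pos: [0.5558, 0.0157, 0.1696]
orientation: [0.529, 0.47, 0.528, -0.47]
ft_force: [-3.8, 0.3, 14.0]
width: 0.0007
```

Emit:
arm_command(increments=[0, 0.05, 0, 0, 0, 0, 0, 0, 0, 0, 0, 0, 0, 0])

```text
time_s: 7.83
ee_pos: [0.5558, 0.0158, 0.1693]
orientation: [0.529, 0.47, 0.528, -0.47]
ft_force: [-4.4, 1.0, 16.3]
width: 0.0003
```

Emit:
arm_command(increments=[0, 0.05, 0, 0, 0, 0, 0, 0, 0, 0, 0, 0, 0, 0])

```text
time_s: 8.0
ee_pos: [0.5558, 0.0157, 0.1692]
orientation: [0.529, 0.47, 0.528, -0.47]
ft_force: [-5.6, 0.4, 18.1]
width: 0.0005
```

Emit:
arm_command(increments=[0, 0.05, 0, 0, 0, 0, 0, 0, 0, 0, 0, 0, 0, 0, 0, 0, 0, 0, 0, 0, 0, 0, 0, 0, 0, 0, 0, 0])

```text
time_s: 8.33
ee_pos: [0.5558, 0.0158, 0.169]
orientation: [0.529, 0.47, 0.528, -0.469]
ft_force: [-6.5, 1.0, 20.1]
width: 0.0004
```

```bash
python3 st.py; python3 look.py w2
```

```text
t 8.3333 vise xy mm -0.5 -1.0 tip z 85.0 F vx,vy,z -6.38 1.71 20.09 w 0.0004133078274951419
tool z yaw -83.3 down [ 0.002 -0.001 -1.   ]
t 8.3333 vise xy mm -0.5 -1.0 tip z 85.0 F vx,vy,z -6.38 1.71 20.09 w 0.0004133078274951419
tool z yaw -83.3 down [ 0.002 -0.001 -1.   ]
brass 1 51 66.7 48.5
brass -1 40 63.0 47.7
steel 1 295 67.7 49.2
steel -1 188 62.3 49.3
block 6431 [-3.63007355e-02 -1.63188324e-03  8.62086795e+01]
```

Pressed to 20 N, block level. I'll lift off gently and check.

Emit:
arm_command(increments=[0, -0.2, 0, 0, 0, 0, 0, 0, -0.2, 0, 0, 0, 0, 0, 0, -0.3, 0, 0, 0, 0, 0, 0, -0.5, 0, 0, 0, 0, 0, 0, -2, 0, 0, 0, 0, 0, 0, -4, 0, 0, 0, 0, 0, 0, -4, 0, 0, 0, 0, 0, 0, 0, -0.5, -2, 0, 0, 0, 0, 0, -0.5, -2, 0, 0, 0, 0, 0, -0.5, -2, 0, 0, 0, 0, 0, -0.5, -2, 0, 0, 0, 0, 0, 0, -2, 0, 0, 0, 0, 0, 0, 0, 0, 0, 0, 0, 0, 0, 0, 0, 0, 0])

```text
time_s: 9.55
ee_pos: [0.5239, 0.1134, 0.2783]
orientation: [0.529, 0.469, 0.529, -0.469]
ft_force: [0.3, -0.5, 0.1]
width: 0.0007
```

```bash
python3 look.py w3
```

```text
t 9.55 vise xy mm -20.8 99.7 tip z 194.3 F vx,vy,z 0.21 -0.54 0.14 w 0.0007138879366956568
tool z yaw -83.2 down [-0. -0. -1.]
brass 1 185 66.5 49.7
steel 1 205 67.6 49.7
block 5078 [-1.81275182e-03 -1.67770515e-03  8.58953244e+01]
```

Emit:
arm_command(increments=[0, 3, 0, 0, 0, 0, 0, 0, 3, 0, 0, 0, 0, 0, 0, 3, 0, 0, 0, 0, 0, 0, 3, 0, 0, 0, 0, 0, 0, 2.5, 0, 0, 0, 0, 0, 0, 1.1, 0, 0, 0, 0, 0, 0, 0, 0, 0, 0, 0, 0, 0, 0, 0, 0.5, 0, 0, 0, 0, 0, 0, 0.5, 0, 0, 0, 0, 0, 0, 0.3, 0, 0, 0, 0, 0, 0, 0.2, 0, 0, 0, 0, 0, 0, 0, 0, 0, 0])

```text
time_s: 10.6
ee_pos: [0.5266, 0.0972, 0.1235]
orientation: [0.529, 0.471, 0.528, -0.469]
ft_force: [0.7, 1.4, 0.4]
width: 0.0003
```

```bash
python3 st.py
```

```text
t 10.6 vise xy mm -20.0 83.3 tip z 39.5 F vx,vy,z 0.86 1.32 0.36 w 0.0003453063774032843
tool z yaw -83.3 down [ 0.002 -0.    -1.   ]
```

Emit:
arm_command(increments=[0, 0, 0, 0.1, 0, 0, 0, 0, 0, 0, 0, 0, 0, 0])

```text
time_s: 10.77
ee_pos: [0.5261, 0.0968, 0.1227]
orientation: [0.529, 0.47, 0.528, -0.47]
ft_force: [0.0, -0.7, 0.4]
width: 0.0004
```

Emit:
arm_command(increments=[0, 0, 0, 0.1, 0, 0, 0, 0, 0, 0, 0, 0, 0, 0])

```text
time_s: 10.93
ee_pos: [0.5261, 0.0959, 0.1223]
orientation: [0.529, 0.47, 0.528, -0.47]
ft_force: [-0.6, 0.0, 0.4]
width: 0.0003
```

Emit:
arm_command(increments=[0, 0, 0, 0.1, 0, 0, 0, 0, 0, 0, 0, 0, 0, 0])

```text
time_s: 11.1
ee_pos: [0.5262, 0.0949, 0.1222]
orientation: [0.528, 0.47, 0.529, -0.47]
ft_force: [-0.3, 0.3, 0.6]
width: 0.0001
```

Emit:
arm_command(increments=[0, 0, 0, 0.1, 0, 0, 0, 0, 0, 0, 0, 0, 0, 0])

```text
time_s: 11.27
ee_pos: [0.5263, 0.0938, 0.1222]
orientation: [0.528, 0.47, 0.528, -0.47]
ft_force: [0.5, 0.7, 1.0]
width: 0.0006
```

Emit:
arm_command(increments=[0, 0, 0, 0.1, 0, 0, 0, 0, 0, 0, 0, 0, 0, 0])

```text
time_s: 11.43
ee_pos: [0.5264, 0.093, 0.1222]
orientation: [0.528, 0.47, 0.529, -0.47]
ft_force: [-1.0, 1.8, -0.1]
width: 0.0007
```

Emit:
arm_command(increments=[0, 0, 0, 0.05, 0, 0, 0, 0, 0, 0, 0, 0, 0, 0])

```text
time_s: 11.6
ee_pos: [0.5263, 0.0929, 0.1222]
orientation: [0.528, 0.47, 0.529, -0.47]
ft_force: [0.2, 3.7, 0.1]
width: 0.0004
```

Emit:
arm_command(increments=[0, 0, 0, 0.05, 0, 0, 0, 0, 0, 0, 0, 0, 0, 0])

```text
time_s: 11.77
ee_pos: [0.5263, 0.0926, 0.1222]
orientation: [0.528, 0.47, 0.529, -0.47]
ft_force: [-0.9, 6.1, 0.9]
width: 0.0009
```

The bar holds at 6 N, against 1 to 2 N when it slid freely. I'll back off and check.

Emit:
arm_command(increments=[0, 0, 0, -0.3, 0, 0, 0, 0, 0, 0, -1, 0, 0, 0, 0, 0, 0, -1, 0, 0, 0, 0, -3, 0, 0, 0, 0, 0, 0, -4, 0, 0, 0, 0, 0, 0, -4, 0, 0, 0, 0, 0, 0, -4, 0, 0, 0, 0, 0, 0, -2, 0, 0, 0, 0, 0, 0, 0, 0, 0, 0, 0, 0, 0, 0, 0, 0, 0, 0, 0, 0, 0, 0, 0, 0, 0, 0])

```text
time_s: 12.68
ee_pos: [0.5231, 0.1152, 0.291]
orientation: [0.528, 0.469, 0.529, -0.47]
ft_force: [0.3, -0.1, -1.2]
width: 0.0006
```

```bash
python3 look.py w4; python3 - <<'E'
from h import *
p,d=viewer.grab_frame("scene");cv2.imwrite("pics/scene1.png",p)
q=np.load("scene0.npz")["p"]
g=cv2.absdiff(p,q).max(2)
for n,(x,y,w,h) in dict(tin=(275,235,90,65),jar=(140,165,70,65),stand=(455,210,70,65)).items(): print(n,g[y:y+h,x:x+w].mean().round(2),(g[y:y+h,x:x+w]>40).sum())
E
```

```text
t 12.6833 vise xy mm -21.4 101.6 tip z 207.0 F vx,vy,z 0.33 -0.14 -1.19 w 0.0005845604633992463
tool z yaw -83.3 down [-0.002 -0.    -1.   ]
brass 1 162 66.3 49.6
steel 1 192 67.6 49.7
block 4668 [-1.31260807e-03 -1.79429667e-03  8.58994419e+01]
tin 2.29 85
jar 11.88 647
stand 1.24 0
```

View pics/w4.png

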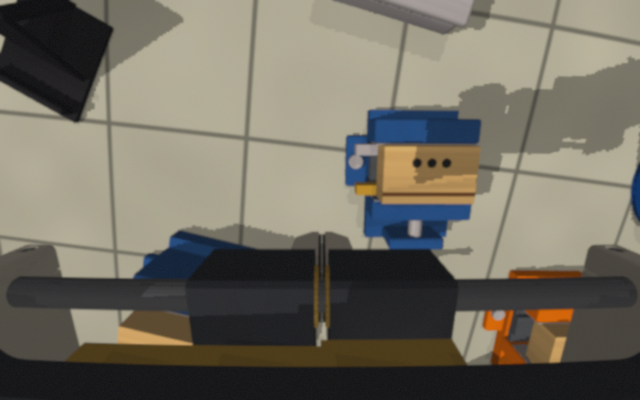

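Both bars protrude equally (363,189 and 367,150) and the block is level. The picture differences around the jar fit the arm's shadow having moved; the arm was never near it.

```bash
python3 -c "
from rig import bot
print(bot.sign_off())"
```

```text
the job is handed in; nothing more can be done
None
```

The job is done and handed in at about 12.7 s on the robot's clock; the hand-in gave no verdict.

- **Bar:** The brass bar had crept about 26 mm. I slid it back with the closed fingers at about 2 N. Both bars now sit about 2–3 mm off centre.
- **Block:** I pressed it in the middle to 20 N vertically. That was about 21 N in total, with some sideways force, against the 28 N limit. After letting go, its slope was under 0.002 rad and its top was at 85.9 mm.
- **Nudge:** I pushed the brass bar's end with up to about 6 N. Its end measured 66.5 mm before and 66.3 mm after, so it no longer slides.
- **Last checks:** The gripper was clear of everything and the bars and block had not moved. The lunch tin and tablet stand look the same in the before and after pictures. The picture around the jar did change, which I put down to the arm's shadow; I did not measure the jar's position, but the arm never went near it. The block's force on each bar could not be read directly; I inferred it from the press and the nudge.

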